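# Centre-punch the drill spot on a stand plate

### The arm

A 7-joint arm with a two-finger parallel gripper is mounted at the origin on the work surface. World frame = base frame: x ahead of the robot, y to its left, z up, the work surface at z = 0. Lengths are in m, angles in degrees, forces in N, time in s.
With the tool pointing down it reaches from about 0.425 to 0.875 m from the base axis. Payload 4.7 kg.
Tool frame: the origin (TCP) lies at the very end of the fingers, on their centre line; the grasp point (between the pads) lies 19 mm behind it (env.grasp_offset is the distance from the TCP to the grasp point, in m); z points along the fingers, y is the line along which they close (so a half turn about z gives the same grasp; the last joint's range is limited). The gripper opens to 87 mm and grips with 3 to 60 N. Pads are 19 mm wide; open, the fingers measure 117 mm over their backs; the gripper's body (75 mm by 190 mm) begins 51 mm behind the grasp point.
Start: joints at [73.23, 18.392, -4.016, 83.108, 1.295, 78.541, -3.26], TCP at [0.196, -0.62, 0.193] pointing down, gripper open.
Joint ranges: [-163.93, 163.93], [-17.29, 119.83], [-79.2, 71.16], [3.27, 140.29], [-89.18, 269.18], [5.43, 117.66], [-154.24, 154.24]. Speed limits (degrees/s): [147.25, 147.25, 180, 180, 180, 180, 180].

### API

Orientations are given as [roll, pitch, yaw] about the fixed x, y, z axes, in that order (R = Rz(yaw) Ry(pitch) Rx(roll)).
In Python, from cell import env gives the robot as it stands. The module is installed in compiled form; this text tells all that it offers.
- The arm moves only by the tool drive_tool, never from a script. Its argument "moves" is one flat list of numbers, 5 for each row, row after row: the shift along the tool's x, y, z in units of 40 mm (1.0 is 40 mm), then the turn about the tool's z in units of 10 degrees (1.0 is 10 degrees), then the finger opening in mm, from 0 to 87. A call has 1 to 5 rows; each row is the pose to reach, as a shift and turn from the pose commanded when the call began, along the tool's axes at that moment; what a row does not reach only later rows make up. A row lasts 1/8 s, in which the tool goes at most 62.5 mm and 10.7 degrees, less where a joint would pass 70% of its speed; a pose out of reach is approached as far as the arm can. A call with a gripper value outside its range is refused whole. The fingers move at their own pace and stop on an object; "squeeze" is the grip in N (left out, the last holds). Time passes only in rows, so rows that repeat a pose let the fingers close. It gives the time, the measured TCP pose, the force, the opening and the grip force at its end, in the units of the state.
- env.get_obs(): the state, without advancing time (a new reading comes with each control period).
- env.read_camera(name): name is "scene" or "side" or "wrist"; returns (picture, depth): 384x512x3 uint8, red, green, blue; 384x512 float32, m along the optical axis (not along the pixel's ray), 0 where there is no reading.
- env.camera_model(name): a dict with "K" (3x3 intrinsics, pixels), "k1" (the pictures are not rectified: a ray, as slopes to the right and down, at radius r is drawn at 1 + k1 r^2 times it, then the intrinsics apply), "rvec" (rotation vector, rad) and "tvec" (3), from world to camera coordinates, as OpenCV has them; the wrist camera has in their place "tool_from_camera" (4x4, takes a point from camera to tool coordinates, whose origin is the TCP and whose axes are the flange's). Camera axes: x right, y down, z forward; pixel columns grow to the right and rows downward; lengths in m; the calibration is good to about 2 mm. A picture is of the moment at which its call begins: read the wrist's pose just before it. camera_model takes no time and is no camera call.
- env.sign_off(): hands the job in; it is judged then, once.
The state is a dict: "time_s": time; "qpos": joint angles; "joint_velocities": joint speeds; "effort": joint torques, N m; "tool_pos": TCP position; "tool_rot": TCP orientation; "force": force on the tool from outside, world axes, zero at the start; "wrist_torque": the same for the moment, N m; "grip_width": finger opening in m; "grasp_force": force on a finger pad.
Only numpy, scipy, OpenCV 4.12 (cv2) and the standard library are available. Lean on these libraries where they do the work, as an engineer would, in place of code of your own. Each camera call takes 0.05 s, during which the arm holds its last target. There are 200 camera calls.

### The job

Take the automatic centre punch out of the wooden tool stand and press it, upright, straight down inside the scribed ring on the aluminium plate until you feel its spring snap; ease off as soon as it snaps, do not bear down on the plate any harder and punch nowhere else. Then put the punch back upright in the hole it came from and let it go, leaving the plate and everything else where they are.

Things in the scene. Friction and masses are not known exactly. Their poses are not given: they have to be found in the camera images.
- punch: automatic centre punch upright in either hole of the stand, 0.28 kg. Bright 21 mm cap on top (from 70 to 82 mm above the origin), dark ringed round sleeve 16 mm thick (6 to 70 mm), 26 mm collar 6 mm high that rests on the stand. Origin: on the axis at the collar's underside, z to the cap. Below: 12 mm nose 16 mm long, then a slim steel point
- nose (a point): lower end of the punch's nose, on its axis, 16 mm under the punch's origin. The point sticks out 10 to 24 mm farther down: this differs from run to run and is not reported
- hammer (a joint): hammer hidden inside the punch, m: 0 = cocked, 0.0026 = snapped over. Pressing the punch down on its point takes 3 N at first and about 2 N more per mm, up to 15 or 16 N after some 5 to 6 mm; there the hammer snaps over and the force drops at once by about 5 N; it then grows again and 3 to 4 mm below the snap comes a hard stop. Cocks itself when lifted. Over 25 N on the plate is too hard
- plate: loose aluminium plate 75 x 115 x 8 mm (its x, y, z), 0.19 kg, lying on a steel block of 85 x 125 x 15 mm, so its top is 23 mm above the table. Origin at the middle of its underside, z up
- spot (a point): the drill spot on the plate's top face: two fine scribed lines cross there, inside a scribed ring of 12 mm diameter; 12 mm along the plate's x and 24 mm along its y from the plate's middle
- stand: fixed wooden tool stand 60 x 140 x 45 mm (its x, y, z) with two through holes of 18 mm diameter, 80 mm apart along its y (at y = -40 and +40 mm); origin at the middle of its underside
- pinvise: a hand drill that stands in the other hole of the tool stand: thin 11 mm shank, round wooden knob of 24 mm on top 78 mm above its collar. Origin on its axis under its 24 mm collar, z up. Leave it alone
- head_a: grey resin doll head, 88 mm wide, 82 mm high, standing; origin under its middle. Leave it alone
- head_b: smaller grey resin doll head, 75 mm wide, 70 mm high, standing; origin under its middle. Leave it alone
- glue_a: white nozzle bottle, 34 mm across, 112 mm high, standing; origin under its middle. Leave it alone
- glue_b: another such bottle. Leave it alone
- dish: small round ceramic dish full of hardened grey filler, 68 mm across, 22 mm high; origin under its middle. Leave it alone
Not all that is in view belongs to the job. What is meant by the plate is not yellow, and is the larger of those in its own colour.

How it is judged (in metres and radians):
On the way, in this order (a step that is already met when the one before it is completed fails the run):
1. the punch is taken out of the stand (moved more than 80 mm) (distance of punch from where it was at the start of the episode above 0.08 m), for 0.1 s.
2. the spring has snapped (hammer over by more than 1.7 mm), pressed on the plate, the nose within 6 mm of the drill spot and the punch within 8 degrees of upright (value of joint hammer above 0.0017 m and contact force between punch and plate above 1 N and horizontal distance between nose and spot below 0.006 m and angle between punch's own z axis and vertical below 0.14 rad), for 0.05 s.
At the end, for the whole second after the job is handed in: The punch stands at rest and released, upright within 5 degrees, in the hole it came from, within 8 mm of its first place, its hammer cocked again; the plate lies flat within 12 mm of where it was (distance of punch from where it was at the start of the episode below 0.008 m and angle between punch's own z axis and vertical below 0.09 rad and linear speed of punch below 0.02 m/s and distance of plate from where it was at the start of the episode below 0.012 m and angle between plate's own z axis and vertical below 0.03 rad and value of joint hammer below 0.001 m); the robot touches nothing.
It fails at once if the plate is pressed harder than 25 N with the punch (contact force between punch and plate above 25 N).
It fails at once if the spring is made to snap away from the drill spot (nose more than 8 mm off) (value of joint hammer above 0.0011 m and horizontal distance between nose and spot above 0.008 m).
It fails at once if the plate is pushed more than 15 mm (distance of plate from where it was at the start of the episode above 0.015 m).
It fails at once if a bystander is moved more than 25 mm (distance of any of pinvise, head_a, head_b, glue_a, glue_b, dish from where it was at the start of the episode above 0.025 m).
It also fails if it takes over 64 s, if anything falls off the work surface, if the arm or the gripper's body presses on something with over 40 N, if the wrist force passes 120 N, or if a joint passes its speed limit or range.

## Working session

There is one attempt and no reset: what is moved stays moved. The work goes in short steps, Python scripts to look and compute and a tool call to move; the robot and the scene stay as the last step left them, time stands still between calls to the robot, and variables do not carry over. Pictures are saved under pics/ and viewed, at most 10 in all, crops included, and the job is handed in when it is done.

Besides the shell and the picture viewer there is one more tool, called as name(argument=value, ...) on one line, values as JSON. drive_tool: Moves the arm, as the interface text tells. Its arguments: {"type":"object","properties":{"moves":{"type":"array","items":{"type":"number"}},"squeeze":{"type":"number"}},"required":["moves"]}

```bash
mkdir -p pics; cat > h.py <<'E'
import numpy as np, cv2
from cell import env
from scipy.spatial.transform import Rotation as R
def cam(name):
    m=env.camera_model(name)
    if 'rvec' in m:
        Rm=cv2.Rodrigues(np.array(m['rvec'],float))[0]; t=np.array(m['tvec'],float).ravel()
        Rw=Rm.T; o=-Rm.T@t
    else:
        s=env.get_obs(); T=np.array(m['tool_from_camera'])
        A=R.from_euler('xyz',s['tool_rot'],degrees=True).as_matrix()
        Rw=A@T[:3,:3]; o=A@T[:3,3]+np.array(s['tool_pos'])
    return np.array(m['K']),m['k1'],Rw,o
def rays(c,uv):
    K,k1,Rw,o=c
    p=cv2.undistortPoints(np.array(uv,float).reshape(-1,1,2),K,np.array([k1,0,0,0,0.])).reshape(-1,2)
    return np.c_[p,np.ones(len(p))]@Rw.T
def onz(c,uv,z):
    d=rays(c,uv); return c[3]+d*((z-c[3][2])/d[:,2:3])
def cloud(c,D):
    v,u=np.mgrid[:384,:512]; d=rays(c,np.c_[u.ravel(),v.ravel()])
    return (c[3]+d*D.reshape(-1,1)).reshape(384,512,3)
E
python3 - <<'E'
from h import *
print(env.get_obs())
for n in ('scene','side','wrist'):
    c=cam(n); p,d=env.read_camera(n); np.savez(f'{n}0.npz',p=p,d=d,K=c[0],k1=c[1],Rw=c[2],o=c[3]); cv2.imwrite(f'pics/{n}0.png',p[:,:,::-1]); print(n,c[3],c[2][:,2])
a=cv2.imread('pics/scene0.png');b=cv2.imread('pics/side0.png')
cv2.imwrite('pics/sc.png',cv2.resize(a,(800,600),interpolation=2));cv2.imwrite('pics/si.png',cv2.resize(b,(800,600),interpolation=2))
E
```

```text
{'time_s': 0.0, 'qpos': array([73.22923168, 18.43793606, -4.01299748, 83.1747068 ,  1.29537814,
       78.540514  , -3.25983293]), 'joint_velocities': array([-0.02148755,  0.0827821 , -0.07800976, -0.03112901,  0.13855136,
        0.07575912,  0.07955461]), 'effort': array([-1.42497947e-04, -4.91291893e+01, -4.03847108e-01, -3.12533891e+01,
       -6.40511164e-02,  4.35802387e-02,  1.36190197e-04]), 'tool_pos': array([ 0.19604604, -0.61909588,  0.19217567]), 'tool_rot': array([-1.79892096e+02,  6.92433921e-03,  1.75783579e+01]), 'force': array([-0.21976521,  0.45175475,  0.15752142]), 'wrist_torque': array([0.01943926, 0.01058576, 0.05634954]), 'grasp_force': 0.0, 'grip_width': 0.08732991196914928}
scene [1.00222453 0.43650564 0.75795857] [-0.50327853 -0.48807241 -0.71308909]
side [0.20286922 0.60790916 0.66061622] [ 0.36820375 -0.68245231 -0.63141495]
wrist [ 0.27536886 -0.59468615  0.38442104] [-0.28911913 -0.08978844 -0.95307301]
```

View pics/sc.png

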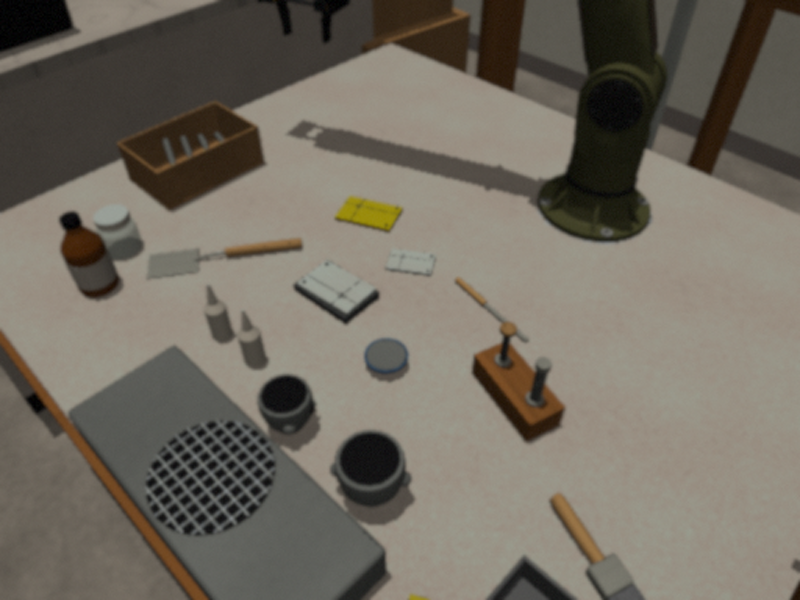

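View pics/si.png

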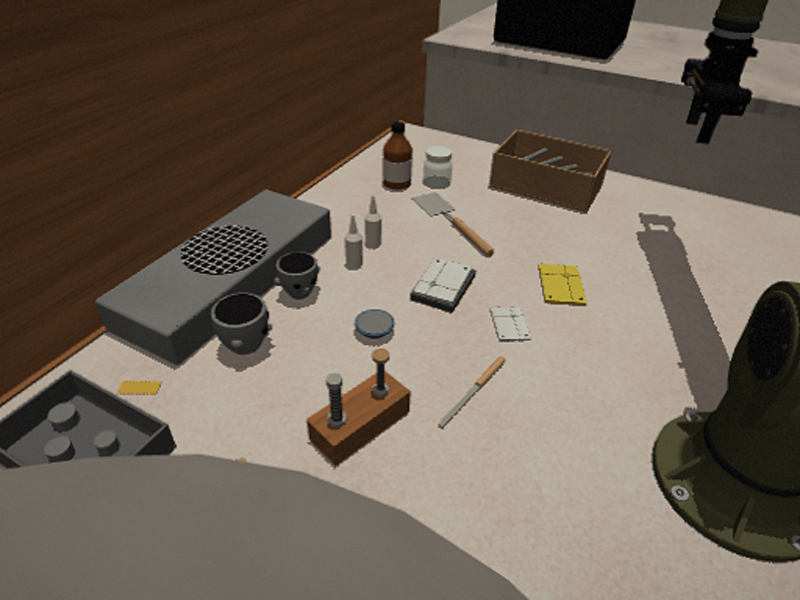

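The scene view (800x600) shows these candidates for the plate: the large aluminium one on its block (337,288), a small aluminium one (411,262) and a yellow one (369,213). For the punch there is the grey-capped ringed tool (541,380) and the pin vise with its wooden knob (506,340). I choose the large aluminium plate and the grey-capped tool, and check both in a crop.

```bash
python3 - <<'E'
from h import *
a=cv2.imread('pics/scene0.png');b=cv2.imread('pics/side0.png')
f=lambda i,x,y:cv2.resize(i[y:y+60,x:x+80],(400,300),interpolation=cv2.INTER_CUBIC)
im=np.vstack([np.hstack([f(a,175,155),f(a,295,200)]),np.hstack([f(b,245,155),f(b,190,215)])])
cv2.imwrite('pics/crop1.png',im)
for n in('scene','side'):
    z=np.load(f'{n}0.npz');c=(z['K'],z['k1'],z['Rw'],z['o']);P=cloud(c,z['d'])
    for x,y in ([(215,184),(346,233),(325,212)] if n=='scene' else [(283,182),(214,245),(243,229)]): print(n,x,y,P[y,x].round(4))
E
```

```text
scene 215 184 [ 0.5295 -0.1737  0.0239]
scene 346 233 [0.5081 0.2081 0.128 ]
scene 325 212 [0.4856 0.1391 0.1201]
side 283 182 [ 0.5162 -0.1593  0.0235]
side 214 245 [0.4961 0.2156 0.1261]
side 243 229 [0.4732 0.1419 0.1178]
```

View pics/crop1.png

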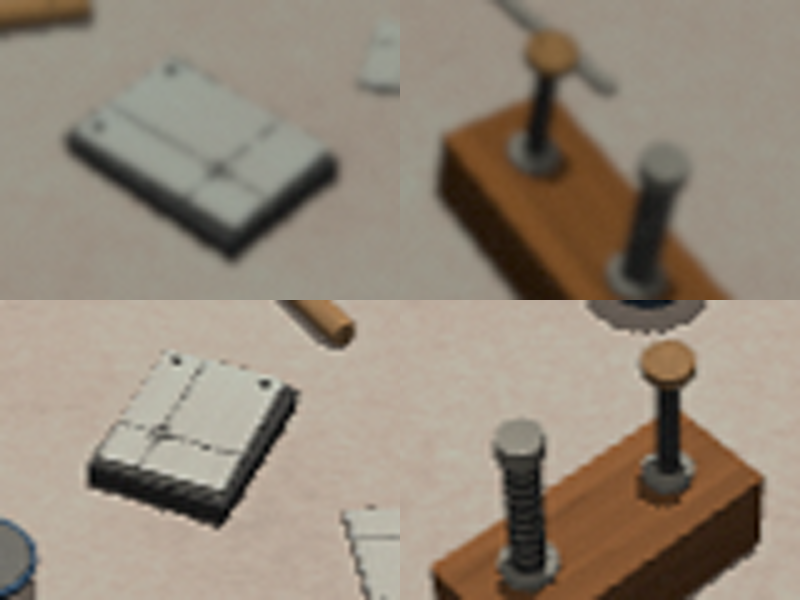

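The crop confirms it. The large plate has its ring at scene (218,189) and side (277,181). The punch cap centre is at scene (347,232) and side (213.5,241). The small plate and the pin vise are clearly different things.

```bash
python3 - <<'E'
from h import *
for n,s,p,k in(('scene',(218,188.6),(347.2,231.4),(324.8,210.0)),('side',(277,181),(213.4,240.6),(243.2,226.6))):
    z=np.load(f'{n}0.npz');c=(z['K'],z['k1'],z['Rw'],z['o'])
    print(n,onz(c,[s],.023),onz(c,[p],.127),onz(c,[k],.123))
s=env.get_obs();A=R.from_euler('xyz',s['tool_rot'],degrees=True).as_matrix();print(A.round(3))
print(env.camera_model('wrist'))
E
```

```text
scene [[ 0.53499758 -0.15597997  0.023     ]] [[0.5022292  0.20703192 0.127     ]] [[0.48366643 0.13665911 0.123     ]]
side [[ 0.53331646 -0.15536158  0.023     ]] [[0.50317572 0.20710483 0.127     ]] [[0.47384546 0.14009459 0.123     ]]
[[ 0.953  0.302 -0.   ]
 [ 0.302 -0.953  0.001]
 [-0.    -0.001 -1.   ]]
{'K': array([[340.50197237,   0.        , 258.46781064],
       [  0.        , 340.50197237, 190.31215664],
       [  0.        ,   0.        ,   1.        ]]), 'k1': -0.04465522372525451, 'tool_from_camera': array([[-6.27230156e-05, -9.53103164e-01, -3.02645593e-01,
         8.29760458e-02],
       [ 9.99999995e-01, -3.61837676e-05, -9.32977468e-05,
         3.07582435e-04],
       [ 7.79715199e-05, -3.02645597e-01,  9.53103162e-01,
        -1.92137509e-01],
       [ 0.00000000e+00,  0.00000000e+00,  0.00000000e+00,
         1.00000000e+00]])}
```

drive_tool(moves=[1.0,-0.8,-0.8,-1.0,87,2.1,-1.6,-1.4,-2.0,87,3.2,-2.4,-1.4,-3.0,87,4.3,-3.2,-1.4,-4.0,87,5.3,-4.0,-1.4,-5.0,87])

```text
time_s: 0.78
tool_pos: [0.3511, -0.4013, 0.2492]
tool_rot: [180.0, 0.0, 67.9]
force: [0.6, -0.4, 0.5]
grip_width: 0.0869
grasp_force: 0.0
```

```bash
cat >> h.py <<'E'
def delta(x,y,z,yaw):
    "shift in move units and turn units to reach world TCP"
    s=env.get_obs();A=R.from_euler('xyz',s['tool_rot'],degrees=True).as_matrix()
    d=A.T@(np.array([x,y,z])-s['tool_pos'])/.04
    print('t',round(s['time_s'],2),'pos',s['tool_pos'].round(4),'rot',s['tool_rot'].round(2),'F',s['force'].round(2),'w',round(s['grip_width'],4))
    print('to go',d.round(3),'turn',round(((s['tool_rot'][2]-yaw+180)%360-180)/10,3))
E
python3 -c "
from h import *
delta(.5,-.19,.24,70)"
```

```text
t 0.78 pos [ 0.3511 -0.4013  0.2492] rot [1.7999e+02 1.0000e-02 6.7950e+01] F [ 0.63 -0.41  0.49] w 0.0869
to go [6.292 1.467 0.228] turn -0.205
```

drive_tool(moves=[1.3,0.3,0,-0.2,87,2.6,0.6,0,-0.2,87,3.9,0.9,0,-0.2,87,5.2,1.2,0,-0.2,87,6.0,1.4,0,-0.2,87])

```text
time_s: 1.4
tool_pos: [0.4946, -0.1995, 0.2492]
tool_rot: [180.0, -0.0, 69.8]
force: [-0.8, -0.2, -0.5]
grip_width: 0.0873
grasp_force: 0.0
```

drive_tool(moves=[0,0,0,0,87])

```text
time_s: 1.52
tool_pos: [0.4948, -0.1991, 0.2491]
tool_rot: [-180.0, -0.1, 69.9]
force: [-0.1, -0.3, -0.2]
grip_width: 0.0871
grasp_force: 0.0
```

```bash
python3 -c "
from h import *
c=cam('wrist');p,d=env.read_camera('wrist');np.savez('w1.npz',p=p,d=d,K=c[0],k1=c[1],Rw=c[2],o=c[3])
cv2.imwrite('pics/w1.png',cv2.resize(p[:,:,::-1],(800,600),interpolation=2))
delta(.5027,.207,.24,70)"
```

```text
t 1.57 pos [ 0.4936 -0.2015  0.249 ] rot [-1.7997e+02  1.0000e-02  6.9740e+01] F [-0.19 -0.96  0.66] w 0.0871
to go [ 9.66  -3.325  0.225] turn -0.026
```

View pics/w1.png

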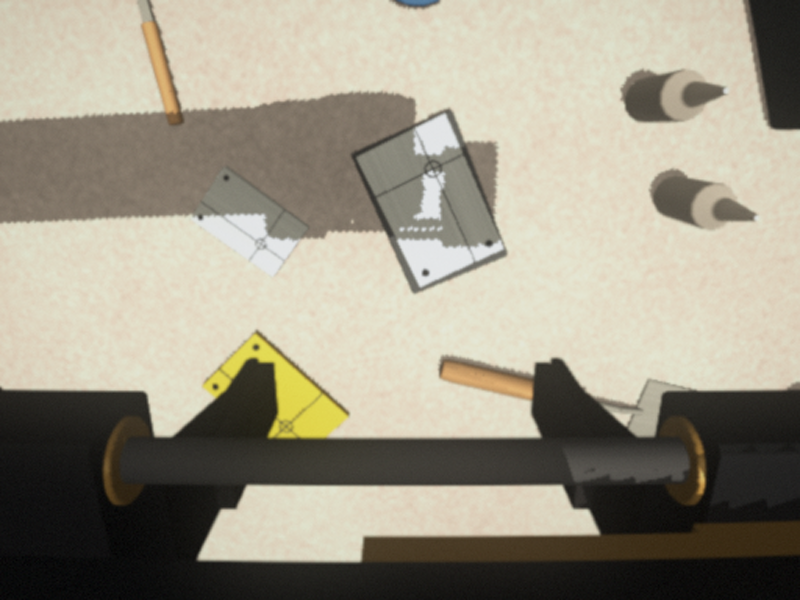

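The wrist picture shows the ring of the large plate at (433,168) in the enlarged view. The bottles stand well to the right of it.

```bash
python3 -c "
from h import *
z=np.load('w1.npz');c=(z['K'],z['k1'],z['Rw'],z['o']);q=lambda x,y:((x+.5)*.64-.5,(y+.5)*.64-.5)
print(onz(c,[q(433,168),q(448,110),q(352,154),q(415,292),q(506,254)],.023))"
```

```text
[[ 0.5340137  -0.15491198  0.023     ]
 [ 0.55848347 -0.11869489  0.023     ]
 [ 0.47945425 -0.12383241  0.023     ]
 [ 0.48745312 -0.24383955  0.023     ]
 [ 0.56708708 -0.23884782  0.023     ]]
```

drive_tool(moves=[1.5,-0.5,0,0,87,3.0,-1.0,0,0,87,4.5,-1.5,0,0,87,6.0,-2.0,0,0,87,7.2,-2.4,0,0,87])

```text
time_s: 2.2
tool_pos: [0.5037, 0.1011, 0.2493]
tool_rot: [179.9, 0.1, 69.5]
force: [0.5, -0.2, -1.2]
grip_width: 0.0867
grasp_force: 0.0
```

drive_tool(moves=[0.0,0.0,0,0,87])

```text
time_s: 2.33
tool_pos: [0.5032, 0.1046, 0.2495]
tool_rot: [-180.0, -0.1, 70.0]
force: [0.3, -0.2, 0.0]
grip_width: 0.087
grasp_force: 0.0
```

```bash
python3 -c "
from h import *
c=cam('wrist');p,d=env.read_camera('wrist');np.savez('w2.npz',p=p,d=d,K=c[0],k1=c[1],Rw=c[2],o=c[3])
cv2.imwrite('pics/w2.png',cv2.resize(p[:,:,::-1],(800,600),interpolation=2))
delta(.5027,.207,.24,70)"
```

```text
t 2.38 pos [0.5036 0.1012 0.2492] rot [1.7999e+02 4.0000e-02 6.9700e+01] F [-0.05 -0.57 -0.37] w 0.0872
to go [ 2.473 -0.94   0.227] turn -0.03
```

View pics/w2.png

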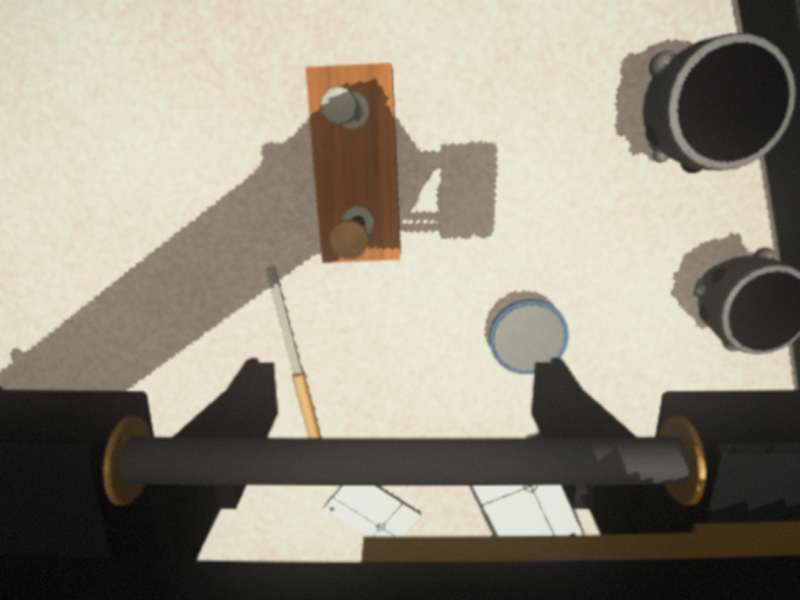

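The wrist view shows the punch cap at (340,105), the pin vise knob at (349,240) and the stand almost in line with the image vertical, so the yaw is right.

```bash
python3 -c "
from h import *
z=np.load('w2.npz');c=(z['K'],z['k1'],z['Rw'],z['o']);q=lambda x,y:((x+.5)*.64-.5,(y+.5)*.64-.5)
print(onz(c,[q(340,104)],.127),onz(c,[q(354,110)],.051),onz(c,[q(349,240)],.123))
print(onz(c,[q(306,67),q(392,63),q(400,258),q(323,262)],.045))"
```

```text
[[0.50228309 0.20811782 0.127     ]] [[0.50293204 0.20727311 0.051     ]] [[0.47771618 0.13386837 0.123     ]]
[[0.48165086 0.24575635 0.045     ]
 [0.53855532 0.22750471 0.045     ]
 [0.49602286 0.09565769 0.045     ]
 [0.43947775 0.11296251 0.045     ]]
```

drive_tool(moves=[1.2,-0.5,0,0,87,2.45,-0.9,0,0,87,2.45,-0.9,0.5,0,50,2.45,-0.9,1.0,0,50,2.45,-0.9,1.0,0,50])

```text
time_s: 3.0
tool_pos: [0.5043, 0.2017, 0.2074]
tool_rot: [-179.9, 0.2, 69.3]
force: [0.3, 0.0, -0.1]
grip_width: 0.0645
grasp_force: 0.0
```

drive_tool(moves=[0,0,0,0,50,0,0,0,0,50])

```text
time_s: 3.25
tool_pos: [0.5052, 0.2046, 0.2102]
tool_rot: [179.9, -0.0, 69.5]
force: [0.5, 0.4, -0.0]
grip_width: 0.0512
grasp_force: 0.0
```

```bash
python3 -c "
from h import *
delta(.5027,.207,.068,70)
for i in range(3): print(env.get_obs()['tool_pos'])"
```

```text
t 3.25 pos [0.5052 0.2046 0.2102] rot [ 1.7992e+02 -3.0000e-02  6.9500e+01] F [ 0.47  0.41 -0.01] w 0.0512
to go [ 0.032 -0.083  3.554] turn -0.05
[0.50515542 0.20462753 0.21015527]
[0.50515542 0.20462753 0.21015527]
[0.50515542 0.20462753 0.21015527]
```

drive_tool(moves=[0.04,-0.06,0.7,-0.05,50,0.04,-0.06,1.4,-0.05,50,0.04,-0.06,1.5,-0.05,50])

```text
time_s: 3.62
tool_pos: [0.5018, 0.2068, 0.1481]
tool_rot: [-179.9, 0.1, 70.1]
force: [-0.0, 0.5, -0.1]
grip_width: 0.0499
grasp_force: 0.0
```

drive_tool(moves=[0,0,0,0,50])

```text
time_s: 3.75
tool_pos: [0.5032, 0.2076, 0.1501]
tool_rot: [180.0, -0.0, 70.1]
force: [-0.3, -0.2, -0.0]
grip_width: 0.0501
grasp_force: 0.0
```

drive_tool(moves=[0,0,0,0,50])

```text
time_s: 3.88
tool_pos: [0.5036, 0.2079, 0.1506]
tool_rot: [179.9, -0.1, 70.1]
force: [0.2, 0.3, 0.0]
grip_width: 0.0501
grasp_force: 0.0
```

drive_tool(moves=[0,0,0,0,50])

```text
time_s: 4.0
tool_pos: [0.5033, 0.2077, 0.1502]
tool_rot: [179.9, -0.0, 70.1]
force: [-0.2, 0.6, 0.0]
grip_width: 0.0499
grasp_force: 0.0
```

drive_tool(moves=[0,0,0.7,0,50,0,0,1.4,0,50,0,0,2.05,0,50,0,0,2.05,0,50,0,0,2.05,0,30])

```text
time_s: 4.62
tool_pos: [0.5035, 0.208, 0.0684]
tool_rot: [179.9, -0.1, 70.1]
force: [0.1, 0.1, -0.3]
grip_width: 0.0455
grasp_force: 0.0
```

drive_tool(moves=[0,0,0,0,20,0,0,0,0,10,0,0,0,0,0,0,0,0,0,0], squeeze=10)

```text
time_s: 5.12
tool_pos: [0.5029, 0.2078, 0.0677]
tool_rot: [180.0, -0.0, 70.1]
force: [-1.2, 0.0, 3.8]
grip_width: 0.0199
grasp_force: 10.0
```

drive_tool(moves=[0,0,0,0,0,0,0,0,0,0,0,0,0,0,0], squeeze=50)

```text
time_s: 5.5
tool_pos: [0.503, 0.2078, 0.0677]
tool_rot: [180.0, -0.0, 70.1]
force: [-0.2, 0.2, 4.8]
grip_width: 0.0177
grasp_force: 50.2
```

drive_tool(moves=[0,0,-0.3,0,0,0,0,-0.8,0,0,0,0,-1.5,0,0,0,0,-2.3,0,0,0,0,-3.1,0,0])

```text
time_s: 6.12
tool_pos: [0.5025, 0.2075, 0.1931]
tool_rot: [180.0, -0.0, 70.1]
force: [0.1, 0.4, -3.8]
grip_width: 0.0174
grasp_force: 50.1
```

drive_tool(moves=[0,0,-0.5,0,0,0,0,-0.5,0,0])

```text
time_s: 6.38
tool_pos: [0.5035, 0.2079, 0.2128]
tool_rot: [179.9, -0.1, 70.1]
force: [0.3, 0.7, -3.5]
grip_width: 0.0173
grasp_force: 50.2
```

```bash
python3 -c "
from h import *
delta(.534,-.1555,.211,70)
for n in ('scene','side'):
    p,d=env.read_camera(n)
    x,y=(325,175) if n=='scene' else (180,170)
    cv2.imwrite(f'pics/{n}1.png',p[:,:,::-1])
a=cv2.imread('pics/scene1.png');b=cv2.imread('pics/side1.png')
f=lambda i,x,y:cv2.resize(i[y:y+150,x:x+100],(400,600),interpolation=cv2.INTER_CUBIC)
cv2.imwrite('pics/lift.png',np.hstack([f(a,300,110),f(b,170,120)]))"
```

```text
t 6.38 pos [0.5035 0.2079 0.2128] rot [ 1.7985e+02 -8.0000e-02  7.0070e+01] F [ 0.33  0.72 -3.5 ] w 0.0173
to go [-8.282  3.814  0.043] turn 0.007
```

View pics/lift.png

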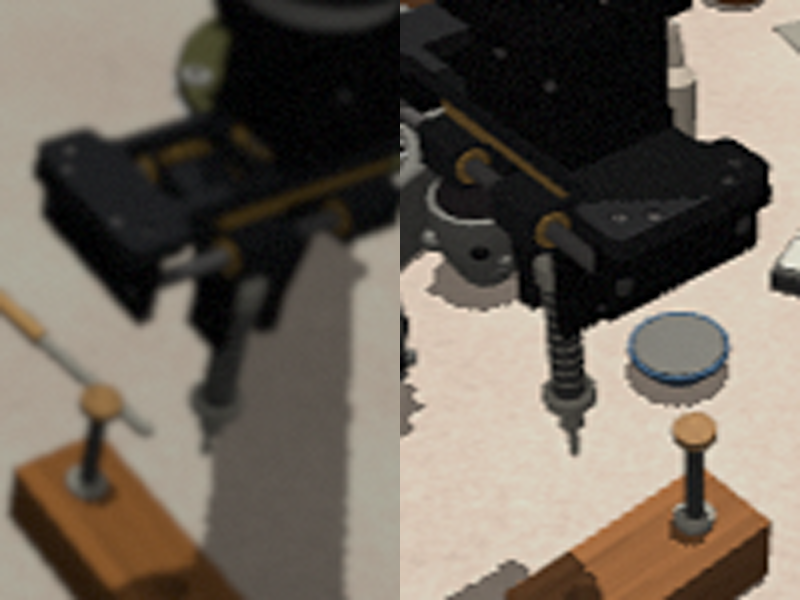

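The punch hangs upright, its point at scene (351,222.6) and side (213,232.6). I triangulate the point to get its offset from the TCP.

```bash
python3 -c "
from h import *
def tri(a,b):
    ca,cb=cam('scene'),cam('side');u=rays(ca,[a])[0];v=rays(cb,[b])[0]
    k=np.linalg.lstsq(np.c_[u,-v],cb[3]-ca[3],rcond=None)[0]
    P,Q=ca[3]+k[0]*u,cb[3]+k[1]*v;return ((P+Q)/2).round(4),np.linalg.norm(P-Q).round(4)
q=lambda x,y,ox,oy:(ox+(x+.5)/4-.5,oy+(y+.5)/4-.5)
print('tip',tri(q(207,452,300,110),q(573-400,452,170,120)))
print('collar',tri(q(216,408,300,110),q(570-400,392,170,120)))
print('cap',tri(q(252,285,300,110),q(546-400,263,170,120)))"
```

```text
tip (array([0.5002, 0.2104, 0.1546]), np.float64(0.0009))
collar (array([0.5022, 0.2089, 0.1898]), np.float64(0.003))
cap (array([0.5043, 0.2137, 0.2719]), np.float64(0.0023))
```

drive_tool(moves=[-1.4,0.6,0,0,0,-2.8,1.3,0,0,0,-4.2,1.9,0,0,0,-5.6,2.6,0,0,0,-6.9,3.2,0,0,0])

```text
time_s: 7.1
tool_pos: [0.5279, -0.098, 0.2095]
tool_rot: [-179.9, 0.0, 70.0]
force: [1.4, -1.1, -3.6]
grip_width: 0.0174
grasp_force: 50.7
```

drive_tool(moves=[-0.7,0.3,0,0,0,-1.4,0.6,0,0,0,-1.4,0.6,0,0,0,-1.4,0.6,0,0,0])

```text
time_s: 7.6
tool_pos: [0.5318, -0.1552, 0.2099]
tool_rot: [-179.9, -0.1, 70.1]
force: [0.3, 0.7, -2.9]
grip_width: 0.0174
grasp_force: 50.8
```

drive_tool(moves=[0,0,0,0,0])

```text
time_s: 7.72
tool_pos: [0.5323, -0.1548, 0.2108]
tool_rot: [-179.9, -0.0, 70.2]
force: [0.3, 0.3, -2.7]
grip_width: 0.0175
grasp_force: 50.8
```

drive_tool(moves=[0,0,0,0,0])

```text
time_s: 7.85
tool_pos: [0.5325, -0.1553, 0.2112]
tool_rot: [-180.0, 0.0, 70.2]
force: [-1.0, 0.5, -2.7]
grip_width: 0.0174
grasp_force: 50.8
```

```bash
python3 -c "
from h import *
delta(.534,-.1555,.12,70)"
```

```text
t 7.85 pos [ 0.5325 -0.1553  0.2112] rot [-1.800e+02  1.000e-02  7.018e+01] F [-1.04  0.46 -2.71] w 0.0174
to go [0.01  0.037 2.28 ] turn 0.018
```

drive_tool(moves=[0,0.03,0.8,0,0,0,0.03,1.6,0,0,0,0.03,2.5,0,0,0,0.03,2.8,0,0,0,0.03,2.8,0,0])

```text
time_s: 8.48
tool_pos: [0.5334, -0.1565, 0.0992]
tool_rot: [-180.0, -0.0, 70.1]
force: [0.3, -0.5, -2.5]
grip_width: 0.0175
grasp_force: 50.8
```

```bash
python3 -c "
from h import *
delta(.534,-.1555,.08,70)
a=env.read_camera('scene')[0][:,:,::-1];b=env.read_camera('side')[0][:,:,::-1]
f=lambda i,x,y:cv2.resize(i[y:y+75,x:x+50],(400,600),interpolation=cv2.INTER_CUBIC)
cv2.imwrite('pics/spot.png',np.hstack([f(a,195,125),f(b,250,120)]))"
```

```text
t 8.47 pos [ 0.5334 -0.1565  0.0992] rot [-179.95   -0.     70.1 ] F [ 0.3  -0.53 -2.46] w 0.0175
to go [0.029 0.006 0.479] turn 0.01
```

View pics/spot.png

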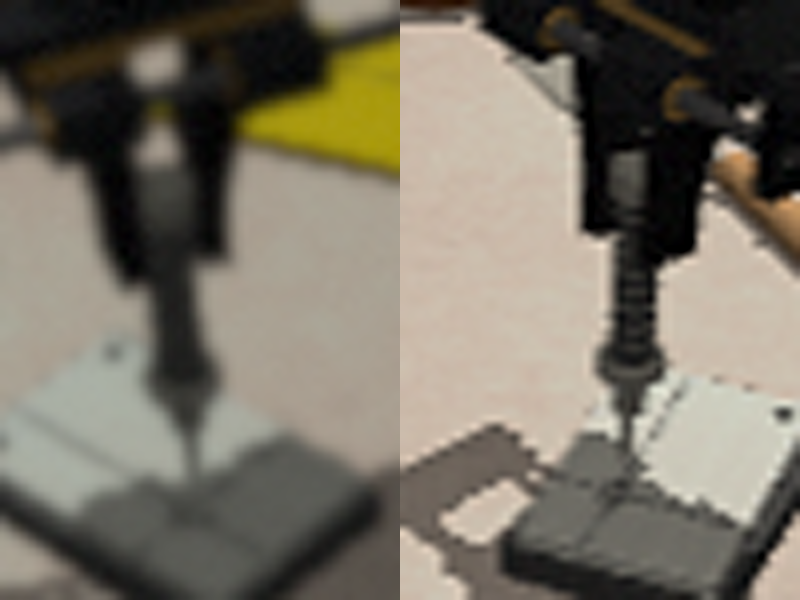

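The punch's point is at about (195,478) in the scene half of the crop and (627,468) in the side half, just above the crossing at (187,516) and (622,487).

```bash
python3 -c "
from h import *
def tri(a,b):
    ca,cb=cam('scene'),cam('side');u=rays(ca,[a])[0];v=rays(cb,[b])[0]
    k=np.linalg.lstsq(np.c_[u,-v],cb[3]-ca[3],rcond=None)[0]
    P,Q=ca[3]+k[0]*u,cb[3]+k[1]*v;return ((P+Q)/2).round(4),np.linalg.norm(P-Q).round(4)
q=lambda x,y,ox,oy:(ox+(x+.5)/8-.5,oy+(y+.5)/8-.5)
a,b=q(195,478,195,125),q(227,468,250,120)
print('tip',tri(a,b));print('spot',tri(q(187,516,195,125),q(222,487,250,120)))
print('collar',tri(q(181,390,195,125),q(229,367,250,120)))
print('tip on 0.035/.04',[onz(cam(n),[p],h).round(4) for n,p in(('scene',a),('side',b)) for h in(.035,.042)])"
```

```text
tip (array([ 0.5308, -0.1555,  0.0351]), np.float64(0.0012))
spot (array([ 0.5343, -0.1578,  0.0215]), np.float64(0.0029))
collar (array([ 0.5336, -0.1554,  0.0769]), np.float64(0.0011))
tip on 0.035/.04 [array([[ 0.5303, -0.1563,  0.035 ]]), array([[ 0.5349, -0.1506,  0.042 ]]), array([[ 0.5308, -0.1547,  0.035 ]]), array([[ 0.5272, -0.1461,  0.042 ]])]
```

drive_tool(moves=[-0.01,0.04,0,0,0,-0.01,0.04,0.1,0,0,-0.01,0.04,0.2,0,0,-0.01,0.04,0.2,0,0])

```text
time_s: 9.07
tool_pos: [0.5345, -0.1577, 0.0907]
tool_rot: [-179.9, 0.0, 70.1]
force: [-0.4, -0.1, -2.7]
grip_width: 0.0177
grasp_force: 50.8
```

drive_tool(moves=[0,0,0.025,0,0,0,0,0.05,0,0])

```text
time_s: 9.32
tool_pos: [0.535, -0.1578, 0.0893]
tool_rot: [180.0, 0.0, 70.1]
force: [0.5, 0.2, -2.5]
grip_width: 0.0173
grasp_force: 50.8
```

drive_tool(moves=[0,0,0.025,0,0,0,0,0.025,0,0])

```text
time_s: 9.57
tool_pos: [0.5349, -0.1577, 0.0882]
tool_rot: [-180.0, 0.0, 70.1]
force: [-0.4, -0.6, -2.3]
grip_width: 0.0176
grasp_force: 50.8
```

drive_tool(moves=[0,0,0.025,0,0,0,0,0.025,0,0])

```text
time_s: 9.82
tool_pos: [0.5349, -0.1577, 0.0872]
tool_rot: [-180.0, 0.0, 70.1]
force: [-0.3, -0.2, -3.0]
grip_width: 0.0172
grasp_force: 50.8
```

drive_tool(moves=[0.02,0,0,0,0,0.02,0,0.025,0,0,0.02,0,0.025,0,0])

```text
time_s: 10.2
tool_pos: [0.5351, -0.1569, 0.0861]
tool_rot: [-180.0, 0.0, 70.1]
force: [-0.6, 0.2, -3.5]
grip_width: 0.0176
grasp_force: 50.8
```

drive_tool(moves=[0,0,0.025,0,0,0,0,0.025,0,0])

```text
time_s: 10.45
tool_pos: [0.5351, -0.157, 0.0851]
tool_rot: [-180.0, 0.0, 70.1]
force: [-1.0, -0.6, -2.8]
grip_width: 0.0175
grasp_force: 50.8
```

drive_tool(moves=[0,0,0.025,0,0,0,0,0.025,0,0])

```text
time_s: 10.7
tool_pos: [0.5351, -0.157, 0.0841]
tool_rot: [-180.0, 0.0, 70.1]
force: [-0.3, -0.3, -2.6]
grip_width: 0.0176
grasp_force: 50.8
```

drive_tool(moves=[0,0,0.025,0,0,0,0,0.025,0,0])

```text
time_s: 10.95
tool_pos: [0.5351, -0.157, 0.0831]
tool_rot: [-180.0, 0.0, 70.1]
force: [0.8, -0.6, -3.5]
grip_width: 0.0175
grasp_force: 50.8
```

drive_tool(moves=[0,0,0.025,0,0,0,0,0.025,0,0])

```text
time_s: 11.2
tool_pos: [0.5354, -0.1571, 0.0825]
tool_rot: [180.0, 0.0, 70.1]
force: [-0.4, -0.6, -1.4]
grip_width: 0.0179
grasp_force: 50.8
```

drive_tool(moves=[0,0,0.025,0,0,0,0,0.025,0,0])

```text
time_s: 11.45
tool_pos: [0.5357, -0.1571, 0.0818]
tool_rot: [179.9, 0.0, 70.1]
force: [-0.4, -0.5, 2.2]
grip_width: 0.017
grasp_force: 50.8
```

drive_tool(moves=[0,0,0.025,0,0,0,0,0.025,0,0])

```text
time_s: 11.7
tool_pos: [0.5358, -0.1571, 0.0809]
tool_rot: [179.9, 0.0, 70.1]
force: [0.3, 0.0, 4.3]
grip_width: 0.0176
grasp_force: 50.9
```

drive_tool(moves=[0,0,0.025,0,0,0,0,0.025,0,0])

```text
time_s: 11.95
tool_pos: [0.5359, -0.1572, 0.08]
tool_rot: [179.9, 0.0, 70.1]
force: [-0.3, 1.0, 6.1]
grip_width: 0.0177
grasp_force: 50.9
```

drive_tool(moves=[0,0,0.025,0,0,0,0,0.025,0,0])

```text
time_s: 12.2
tool_pos: [0.5362, -0.1572, 0.0794]
tool_rot: [179.9, 0.0, 70.1]
force: [-0.7, -0.1, 7.7]
grip_width: 0.0171
grasp_force: 50.9
```

drive_tool(moves=[0,0,0.025,0,0,0,0,0.025,0,0])

```text
time_s: 12.45
tool_pos: [0.5364, -0.1572, 0.0787]
tool_rot: [179.9, 0.0, 70.1]
force: [-0.2, 0.5, 10.2]
grip_width: 0.0175
grasp_force: 50.9
```

drive_tool(moves=[0,0,0.015,0,0,0,0,0.015,0,0])

```text
time_s: 12.7
tool_pos: [0.5365, -0.1572, 0.0784]
tool_rot: [179.8, 0.0, 70.1]
force: [-0.2, -0.3, 10.1]
grip_width: 0.0174
grasp_force: 50.8
```

drive_tool(moves=[0,0,0.015,0,0,0,0,0.015,0,0])

```text
time_s: 12.95
tool_pos: [0.5367, -0.1573, 0.078]
tool_rot: [179.8, 0.0, 70.1]
force: [-1.5, -0.2, 10.8]
grip_width: 0.0175
grasp_force: 50.8
```

drive_tool(moves=[0,0,0.015,0,0,0,0,0.015,0,0])

```text
time_s: 13.2
tool_pos: [0.5368, -0.1573, 0.0776]
tool_rot: [179.8, 0.0, 70.1]
force: [-1.8, 0.4, 12.8]
grip_width: 0.0171
grasp_force: 50.8
```

drive_tool(moves=[0,0,0.015,0,0,0,0,0.015,0,0])

```text
time_s: 13.45
tool_pos: [0.5365, -0.1572, 0.0764]
tool_rot: [179.8, 0.0, 70.1]
force: [-0.8, -0.0, 8.7]
grip_width: 0.0175
grasp_force: 50.8
```

The force dropped from 12.8 to 8.7 N and the tool sank, so the spring has snapped. I hold for one row and ease off.

drive_tool(moves=[0,0,0,0,0,0,0,-0.1,0,0,0,0,-0.4,0,0,0,0,-1.2,0,0,0,0,-2.4,0,0])

```text
time_s: 14.08
tool_pos: [0.5329, -0.1565, 0.1695]
tool_rot: [-179.7, -0.0, 70.1]
force: [0.6, -0.2, -3.2]
grip_width: 0.0171
grasp_force: 50.8
```

drive_tool(moves=[0,0,-1.0,0,0,0,0,-1.0,0,0])

```text
time_s: 14.32
tool_pos: [0.5368, -0.1572, 0.2137]
tool_rot: [179.7, 0.0, 70.1]
force: [0.0, -0.3, -4.9]
grip_width: 0.0176
grasp_force: 50.7
```

```bash
python3 -c "
from h import *
delta(.5032,.2078,.212,70)"
```

```text
t 14.32 pos [ 0.5368 -0.1572  0.2137] rot [1.7971e+02 1.0000e-02 7.0080e+01] F [ 0.05 -0.34 -4.9 ] w 0.0176
to go [ 8.292 -3.899  0.022] turn 0.008
```

drive_tool(moves=[1.4,-0.6,0,0,0,2.8,-1.3,0,0,0,4.2,-1.9,0,0,0,5.6,-2.6,0,0,0,6.9,-3.2,0,0,0])

```text
time_s: 14.95
tool_pos: [0.5069, 0.1477, 0.2089]
tool_rot: [-179.9, 0.1, 70.1]
force: [-0.1, 0.8, -4.1]
grip_width: 0.0176
grasp_force: 50.6
```

drive_tool(moves=[0.7,-0.3,0,0,0,1.4,-0.65,0,0,0,1.4,-0.65,0,0,0,1.4,-0.65,0,0,0])

```text
time_s: 15.45
tool_pos: [0.5028, 0.2064, 0.2093]
tool_rot: [-179.9, 0.1, 70.1]
force: [0.5, -1.4, -2.8]
grip_width: 0.0174
grasp_force: 50.7
```

drive_tool(moves=[0,0,0,0,0,0,0,0,0,0])

```text
time_s: 15.7
tool_pos: [0.5038, 0.2065, 0.2106]
tool_rot: [-180.0, 0.0, 70.0]
force: [0.2, -0.4, -2.3]
grip_width: 0.0174
grasp_force: 50.7
```

```bash
python3 -c "
from h import *
delta(.5032,.2078,.212,70)
a=env.read_camera('scene')[0][:,:,::-1];b=env.read_camera('side')[0][:,:,::-1]
f=lambda i,x,y:cv2.resize(i[y:y+150,x:x+100],(400,600),interpolation=cv2.INTER_CUBIC)
cv2.imwrite('pics/back.png',np.hstack([f(a,300,110),f(b,170,120)]))"
```

```text
t 15.7 pos [0.5038 0.2065 0.2106] rot [-1.7999e+02  4.0000e-02  6.9970e+01] F [ 0.16 -0.43 -2.33] w 0.0174
to go [ 0.026 -0.024 -0.036] turn -0.003
```

View pics/back.png

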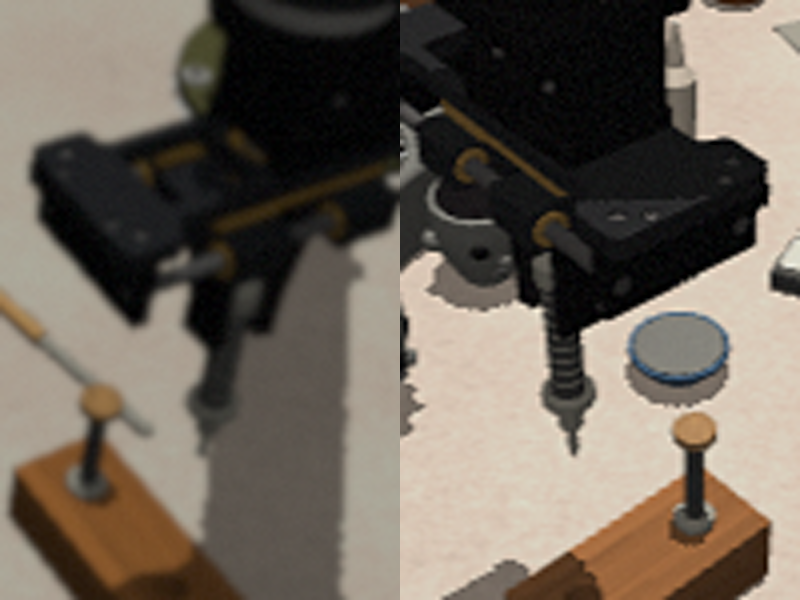

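The picture matches the one after the lift, with the point at (205,452) in the scene half and (573,452) in the side half, so the punch has not slipped. I lower it into the hole.

drive_tool(moves=[0.03,-0.02,0.8,0,0,0.03,-0.02,1.6,0,0,0.03,-0.02,2.3,0,0,0.03,-0.02,2.5,0,0,0.03,-0.02,2.5,0,0])

```text
time_s: 16.42
tool_pos: [0.5033, 0.209, 0.111]
tool_rot: [-180.0, 0.0, 70.1]
force: [0.4, -0.4, -1.9]
grip_width: 0.0173
grasp_force: 50.8
```

drive_tool(moves=[0,0,0,0,0,0,0,0,0,0])

```text
time_s: 16.68
tool_pos: [0.504, 0.2093, 0.1119]
tool_rot: [179.9, -0.1, 70.1]
force: [0.7, -0.2, -2.7]
grip_width: 0.0175
grasp_force: 50.8
```

drive_tool(moves=[-0.04,-0.01,0,0,0,-0.04,-0.01,0.2,0,0,-0.04,-0.01,0.4,0,0,-0.04,-0.01,0.55,0,0,-0.04,-0.01,0.55,0,0])

```text
time_s: 17.3
tool_pos: [0.5016, 0.2074, 0.0879]
tool_rot: [-179.9, 0.1, 70.1]
force: [-0.6, -0.6, -2.2]
grip_width: 0.0175
grasp_force: 50.8
```

drive_tool(moves=[0,0,0.1,0,0,0,0,0.2,0,0,0,0,0.2,0,0])

```text
time_s: 17.68
tool_pos: [0.502, 0.2075, 0.0805]
tool_rot: [-180.0, 0.0, 70.1]
force: [0.0, 0.2, -2.8]
grip_width: 0.0176
grasp_force: 50.8
```

drive_tool(moves=[0,0,0.05,0,0,0,0,0.1,0,0,0,0,0.1,0,0])

```text
time_s: 18.05
tool_pos: [0.5022, 0.2076, 0.0766]
tool_rot: [-180.0, 0.0, 70.1]
force: [0.4, -0.2, -2.9]
grip_width: 0.0174
grasp_force: 50.8
```

Entering freely.

drive_tool(moves=[0.0,0.01,0.05,0,0,0,0.01,0.1,0,0,0,0.01,0.15,0,0,0,0.01,0.15,0,0])

```text
time_s: 18.55
tool_pos: [0.5025, 0.2074, 0.0706]
tool_rot: [-180.0, 0.0, 70.1]
force: [1.1, 0.2, -2.8]
grip_width: 0.0173
grasp_force: 50.8
```

drive_tool(moves=[0,0,0.025,0,0,0,0,0.05,0,0,0,0,0.05,0,0])

```text
time_s: 18.92
tool_pos: [0.5026, 0.2075, 0.0687]
tool_rot: [-180.0, 0.0, 70.1]
force: [0.4, 0.1, -2.4]
grip_width: 0.0174
grasp_force: 50.8
```

drive_tool(moves=[0,0,0.015,0,0,0,0,0.03,0,0,0,0,0.03,0,0])

```text
time_s: 19.3
tool_pos: [0.5028, 0.2077, 0.0679]
tool_rot: [180.0, -0.0, 70.1]
force: [-1.0, 0.7, -0.7]
grip_width: 0.0175
grasp_force: 50.8
```

drive_tool(moves=[0,0,0.015,0,0,0,0,0.015,0,0])

```text
time_s: 19.55
tool_pos: [0.503, 0.208, 0.0678]
tool_rot: [180.0, -0.0, 70.1]
force: [-0.6, -0.0, 4.8]
grip_width: 0.0172
grasp_force: 51.0
```

Seated at the same height as before. I release gently.

drive_tool(moves=[0,0,0,0,0,0,0,0,0,16,0,0,0,0,20,0,0,0,0,30,0,0,0,0,50], squeeze=5)

```text
time_s: 20.18
tool_pos: [0.5025, 0.2071, 0.0665]
tool_rot: [-180.0, 0.0, 70.1]
force: [0.6, -0.2, -0.9]
grip_width: 0.033
grasp_force: 0.0
```

drive_tool(moves=[0,0,0,0,50,0,0,0,0,50])

```text
time_s: 20.42
tool_pos: [0.5026, 0.2073, 0.0668]
tool_rot: [-180.0, 0.0, 70.1]
force: [0.6, 1.0, 0.3]
grip_width: 0.0476
grasp_force: 0.0
```

drive_tool(moves=[0,0,-0.5,0,50,0,0,-1.4,0,50,0,0,-2.4,0,50,0,0,-3.4,0,50,0,0,-4.4,0,50])

```text
time_s: 21.05
tool_pos: [0.5026, 0.2079, 0.2459]
tool_rot: [179.9, -0.0, 70.1]
force: [0.5, 0.4, 0.7]
grip_width: 0.05
grasp_force: 0.0
```

drive_tool(moves=[-1.2,0,0,0,50,-2.4,0,0,0,50,-3.0,0,0,0,50,-3.0,0,0,0,50])

```text
time_s: 21.55
tool_pos: [0.4619, 0.0931, 0.2444]
tool_rot: [179.8, 0.1, 69.9]
force: [0.7, 0.4, -0.2]
grip_width: 0.0499
grasp_force: 0.0
```

```bash
python3 -c "
from h import *
a=env.read_camera('scene')[0][:,:,::-1];b=env.read_camera('side')[0][:,:,::-1]
f=lambda i,x,y:cv2.resize(i[y:y+60,x:x+80],(400,300),interpolation=cv2.INTER_CUBIC)
cv2.imwrite('pics/end.png',np.vstack([np.hstack([f(a,175,155),f(a,295,200)]),np.hstack([f(b,245,155),f(b,190,215)])]))"
```

```text
(no output)
```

View pics/end.png

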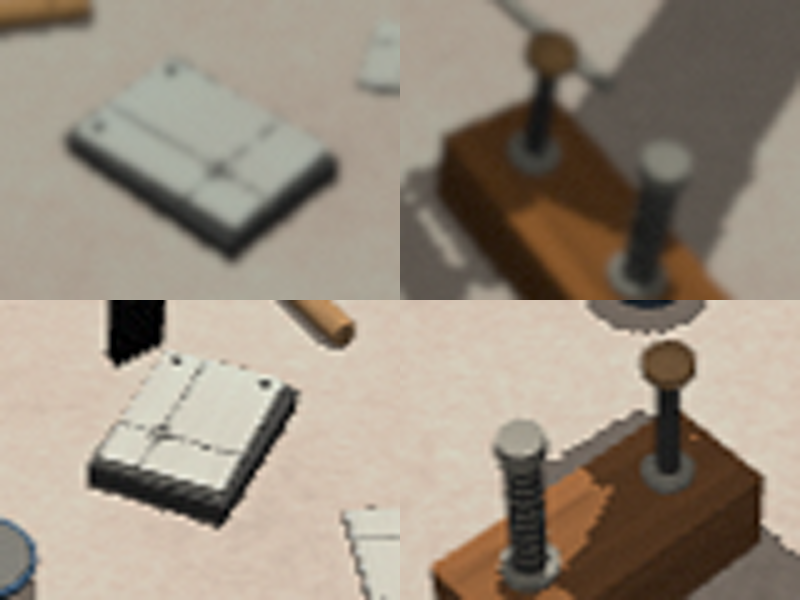

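The plate, punch and pin vise are at the same pixels as at the start, with the spot at (217,170) and the cap at (665,160) and (520,432). I hand the job in.

```bash
python3 -c "
from cell import env
print(env.sign_off())"
```

```text
the job is handed in; nothing more can be done
None
```

I pressed the punch inside the ring until its spring snapped, eased off, put it back upright in its own hole and let it go; the final pictures show the plate and pin vise unmoved, and the job is handed in (no verdict was returned).

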